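# Crosswise drying stack and held moisture test

### The arm

A 6-joint arm with a two-finger parallel gripper is mounted at the origin on the work surface. World frame = base frame: x ahead of the robot, y to its left, z up, the work surface at z = 0. Lengths are in m, angles in rad, forces in N, time in s.
With the tool pointing down it reaches from about 0.4 to 0.825 m from the base axis. Payload 7 kg.
Tool frame: the origin (TCP) lies midway between the tips of the shut fingers; the grasp point (between the pads) lies 19 mm behind it; z points along the fingers, x is the direction in which the jaws open and shut, and the axes are right-handed (so a half turn about z gives the same grasp; the last joint's range is limited). The gripper opens to 88 mm and grips with 3 to 60 N. Pads are 19 mm wide; open, the fingers measure 130 mm over their backs; the gripper's body (78 mm by 193 mm) begins 47 mm behind the grasp point.
Start: joints at [-0.996, 0.359, 0.012, 0, -1.224, -0.288], TCP at [0.191, -0.647, 0.227] pointing down, gripper open.
Joint ranges: [-3.07, 3.07], [-1.43, 2.12], [-1.02, 1.25], [-3.03, 1.67], [-3.05, -0], [-3.03, 3.03]. Speed limits (rad/s): [2.39, 2.39, 3.01, 3.14, 3.14, 3.14].

### API

Orientations are given as [roll, pitch, yaw] about the fixed x, y, z axes, in that order (R = Rz(yaw) Ry(pitch) Rx(roll)).
In Python, from station import status, eyes, workorder gives the robot as it stands.
- The arm moves only by the shell command python3 -m jog 'ROWS' [OPENING] [FORCE]. ROWS is JSON, a list of rows, each a list of 6 numbers: the shift along the world's x, y, z in mm, then the turn, a rotation vector about the world's x, y, z in rad. A call has 1 to 12 rows; each row shifts and turns the pose as measured when the row begins; what a row does not reach is not made up. A row lasts 1/10 s, in which the tool goes at most 50 mm and 8.59 degrees, less where a joint would pass 70% of its speed; a pose out of reach is approached as far as the arm can. A call with a gripper value outside its range is refused whole. OPENING is the opening, from 0 (shut) to 1 (fully open), set as the call begins (- or left out, the last holds). The fingers move at their own pace and stop on an object; FORCE is the grip in N (left out, the last holds). Time passes only in rows, so rows that do not move let the fingers close. It gives the time, the measured TCP pose, the force and the opening at its end, in the units of the state.
- status.get_state(): the state, without advancing time (a new reading comes with each control period).
- eyes.grab_frame(name): name is "scene" or "top"; returns the picture (384x512x3 uint8, blue, green, red); there is no depth.
- eyes.calibration(name): a dict with "camera_matrix" (3x3 intrinsics, pixels), "cam_to_world" (4x4, takes a point from camera to world coordinates). Camera axes: x right, y up, looking along -z (the intrinsics and any distortion apply to the point x, -y, -z); pixel columns grow to the right and rows downward; lengths in m; the calibration is good to about 2 mm. A picture is of the moment at which its call begins. calibration takes no time and is no camera call.
- workorder.job_done(): hands the job in, once; it reports no verdict.
The state is a dict: "t": time; "q": joint angles; "qd": joint speeds; "joint_efforts": joint torques, N m; "eef_pos": TCP position; "ee_rot": TCP orientation; "force": force on the tool from outside, world axes, zero at the start; "moment": the same for the moment, N m; "width": finger opening in m.
Only numpy, scipy, OpenCV 4.12 (cv2) and the standard library are available. Lean on these libraries where they do the work, as an engineer would, in place of code of your own. Each camera call takes 0.05 s, during which the arm holds its last target. There are 200 camera calls.

### The job

Finish the drying stack: lay the two wide slats flat across the two already laid, one above each of the dark bearers of the stack's foot. Then take the narrow test slat, pass its end level through the slot in the moisture reader's guard until that end is over the black sensing plate, and finish while holding it there in the gripper, still and not pressing on the reader. Leave the other things on the bench where they are.

Things in the scene. Friction and masses are not known exactly. Their poses are not given: they have to be found in the camera images.
- wide_slat1: bare wood slat 180 x 44 x 16 mm (about 80 g), lying flat on the bench, lengthwise roughly across the robot's view (along y). Origin: centre of its underside; x along its length, y across its width, z up. One of three slats on the bench in a row, 90 mm apart, in any order. To be stacked.
- wide_slat2: the other wide slat, the same as the first. To be stacked.
- test_slat: narrow test slat, bare wood, 180 x 26 x 16 mm (about 50 g), lying flat in the same row as the two wide ones. Origin: centre of its underside; x along its length, z up. Either end may go into the reader.
- drying_foot: fixed foot of the drying stack: plywood board with two dark bearers. Origin: centre of its underside, on the bench; z up. Bearers along its x, 180 x 30 mm, at y = +65 and -65 mm, tops 20 mm above the bench. On them the first layer: two slats along y at x = -60 and +60 mm, tops 36 mm above the bench. The second layer belongs on that, along x, at y = +65 and -65 mm.
- laid_slat1: loose slat 180 x 44 x 16 mm already laid in the stack's first layer, on the robot's side (x = -60 mm of the foot). Origin: centre of its underside; x along its length.
- laid_slat2: loose slat like it, on the far side (x = +60 mm of the foot).
- reader: fixed grey moisture reader, 120 (x) x 130 (y) x 95 mm. Origin: centre of its underside, on the bench; x points from its front inwards, away from the robot. Upright guard plate in front, then an open-topped bay: floor 45 mm high, on it a 2 mm black sensing plate from x = -30 to +30 mm, back wall at x = +52 mm. The test slat's end belongs at x about 0.
- slot (a point): centre of the slot at the outer face of the reader's guard plate (8 mm thick, outer face at x = -60 mm of the reader, 95 mm high). Slot 30 mm wide (y) x 20 mm high, its centre 68 mm above the bench: 2 mm clear all round the test slat. Axes as the reader's.
- glue_bottle: white glue bottle, 52 mm across, 150 mm tall, standing beyond the slats; to be left where it is.
- pencil: flat black carpenter's pencil, 176 x 14 x 8 mm, just beyond the row of slats; to be left where it is.
- try_square: try square with a 100 mm wooden stock and a steel blade, close to the robot on the left; to be left where it is.
- tape_measure: tape measure, 70 x 70 x 35 mm, beyond the slats; to be left where it is.
- offcut: reddish wood block 140 x 70 x 40 mm, beyond the stack; to be left where it is.
- jack_plane: hand plane, 220 x 60 mm, about 110 mm tall, on the far left; to be left where it is.
- screwdriver: screwdriver lying on the right; to be left where it is.

How it is judged:
By the outcome, as a careful person would: the job done as asked, in the order asked, and still so for the second after the job is handed in, while the arm keeps its last pose, push and grip.
It also fails if it takes over 67 s, if anything falls off the work surface, if the arm or the gripper's body presses on something with over 40 N, if the wrist force passes 120 N, or if a joint passes its speed limit or range.

## Working session

There is one attempt and no reset: what is moved stays moved. The work goes in short steps, Python scripts to look and compute and a shell command to move; the robot and the scene stay as the last step left them, time stands still between calls to the robot, and variables do not carry over. Pictures are saved under pics/ and viewed, about 8 in all and at most 12, crops included, and the job is handed in when it is done.

```bash
ls; mkdir -p pics
python3 - <<'E'
from station import status, eyes
import cv2,numpy as np
s=status.get_state(); print({k:np.round(v,3).tolist() for k,v in s.items()})
for n in("scene","top"):
    f=eyes.grab_frame(n); cv2.imwrite(f"pics/{n}0.png",f)
    c=eyes.calibration(n); print(n,{k:np.round(v,4).tolist() if not isinstance(v,str) else v for k,v in c.items()})
E
```

```text
pics
{'t': 0.0, 'q': [-0.996, 0.359, 0.011, -0.0, -1.224, -0.288], 'qd': [0.001, -0.001, -0.0, 0.001, 0.0, 0.0], 'joint_efforts': [-0.0, -58.271, 29.306, 6.998, 0.007, -0.0], 'eef_pos': [0.191, -0.647, 0.226], 'ee_rot': [-3.141, -0.002, 1.857], 'force': [0.146, -0.262, -0.517], 'moment': [-0.019, -0.005, -0.008], 'width': 0.088}
scene {'camera_matrix': [[371.2276, 0.0, 253.9242], [0.0, 371.2276, 187.5628], [0.0, 0.0, 1.0]], 'cam_to_world': [[-0.0028, -0.7377, 0.6751, 1.2989], [0.9999, -0.013, -0.01, 0.0117], [0.0162, 0.675, 0.7376, 0.8944], [0.0, 0.0, 0.0, 1.0]]}
top {'camera_matrix': [[492.9128, 0.0, 250.3963], [0.0, 492.9128, 185.6831], [0.0, 0.0, 1.0]], 'cam_to_world': [[-0.008, 0.9929, -0.1183, 0.3498], [-0.9999, -0.0094, -0.0118, -0.0063], [-0.0128, 0.1182, 0.9929, 1.8529], [0.0, 0.0, 0.0, 1.0]]}
```

View pics/top0.png

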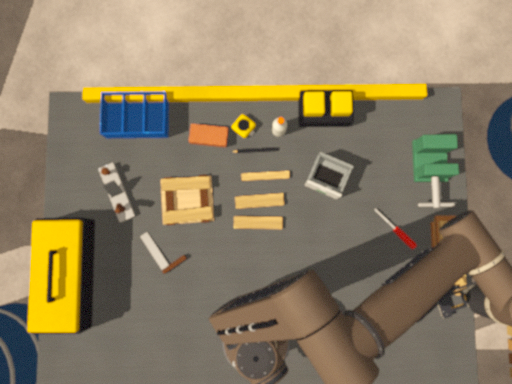

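View pics/scene0.png

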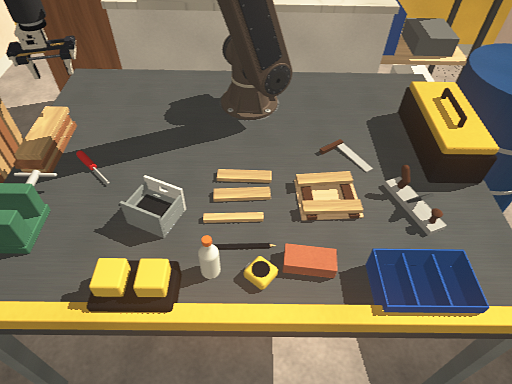

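```bash
cat > h.py <<'E'
import numpy as np,cv2
from station import status, eyes
def cal(n):
    c=eyes.calibration(n); return np.array(c["camera_matrix"]),np.array(c["cam_to_world"])
def p2w(n,uv,z):
    K,T=cal(n); uv=np.atleast_2d(uv).astype(float)
    d=np.c_[(uv[:,0]-K[0,2])/K[0,0],-(uv[:,1]-K[1,2])/K[1,1],-np.ones(len(uv))]@T[:3,:3].T
    return T[:3,3]+d*((z-T[2,3])/d[:,2])[:,None]
def w2p(n,P):
    K,T=cal(n); c=(np.atleast_2d(P)-T[:3,3])@T[:3,:3]
    return np.c_[K[0,0]*c[:,0]/-c[:,2]+K[0,2],K[1,1]*c[:,1]/c[:,2]+K[1,2]]
E
python3 - <<'E'
from h import *
for n,box in(("top",(140,110,380,250)),("scene",(100,150,400,290))):
    f=cv2.imread(f"pics/{n}0.png"); x0,y0,x1,y1=box
    hsv=cv2.cvtColor(f,cv2.COLOR_BGR2HSV)
    m=cv2.inRange(hsv,(10,60,120),(28,200,255)); 
    k,l,st,ce=cv2.connectedComponentsWithStats(m)
    for i in range(1,k):
        x,y,w,h,a=st[i]
        if a>120 and x0<ce[i][0]<x1 and y0<ce[i][1]<y1:
            ys,xs=np.where(l==i); W=p2w(n,np.c_[xs,ys],.016)[:,:2]
            (c,s,an)=cv2.minAreaRect((W*1000).astype(np.float32))
            yaw=np.degrees(np.arctan2(*np.linalg.eigh(np.cov(W.T))[1][::-1,1]))
            print(n,ce[i].round(1),a,"mean",W.mean(0).round(4),"rect",np.round(c,1),np.round(s,1),"yaw",yaw.round(1))
    cr=f[y0:y1,x0:x1]
    s=800/(x1-x0); cv2.imwrite(f"pics/{n}c.png",cv2.resize(cr,None,fx=s,fy=s,interpolation=cv2.INTER_CUBIC))
a=cv2.imread("pics/topc.png")
cv2.imwrite("pics/topc.png",a)
E
```

```text
top [207.3 135.2] 851 mean [0.7636 0.1781] rect [763.9 177.3] [152.5  86.9] yaw 81.8
top [264.7 175.4] 497 mean [ 0.6068 -0.0387] rect [607.1 -38.1] [ 39.1 185.8] yaw 92.7
top [186.1 199.8] 2521 mean [0.5179 0.2568] rect [520.  255.8] [186.2 199.7] yaw 91.3
top [258.8 200.5] 737 mean [ 0.5124 -0.0156] rect [513.  -15.4] [ 56.1 187.7] yaw 93.7
top [257.3 222.3] 725 mean [ 0.431  -0.0092] rect [431.   -7.9] [185.9  55.7] yaw 88.9
scene [244.1 175.2] 676 mean [ 0.4402 -0.0091] rect [439.9 -10.4] [180.9  56.7] yaw 88.5
scene [327.4 195.3] 2426 mean [0.5222 0.2561] rect [517.8 256. ] [198.5 198. ] yaw 170.6
scene [241.5 193.5] 759 mean [ 0.5208 -0.0156] rect [520.5 -14.5] [ 55.4 182.2] yaw 93.3
scene [233.2 216.8] 585 mean [ 0.6145 -0.0379] rect [614.4 -38.3] [ 36.2 180.9] yaw 92.5
scene [260.1 274.6] 467 mean [0.8061 0.0408] rect [798.   42.4] [77.7 79. ] yaw 60.6
scene [109.2 277. ] 1275 mean [ 0.8175 -0.3533] rect [ 815.9 -351.9] [110.4  96.5] yaw -161.2
scene [151.8 277.5] 1243 mean [ 0.8174 -0.2425] rect [ 814.6 -241.5] [110.6  90.2] yaw -165.7
```

View pics/topc.png

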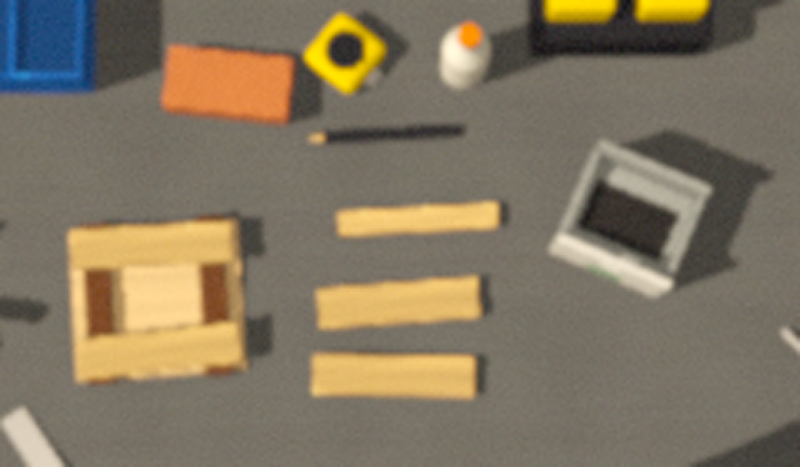

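View pics/scenec.png

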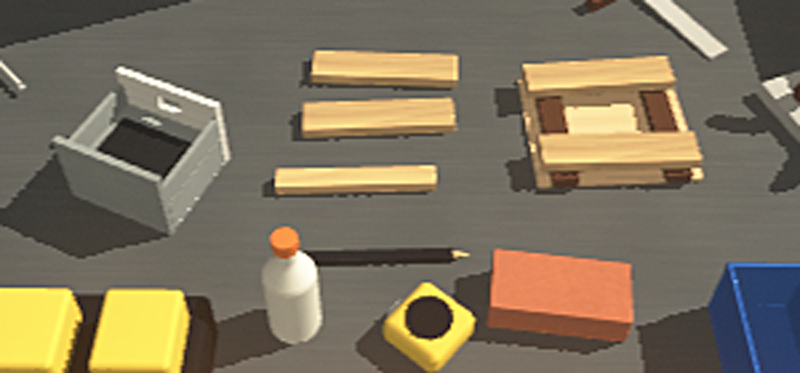

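```bash
cat > fit.py <<'E'
from h import *
from scipy.optimize import minimize
def box(x,y,yaw,L,W,z0,z1):
    c,s=np.cos(yaw),np.sin(yaw)
    return np.array([[x+a*c*L/2-b*s*W/2,y+a*s*L/2+b*c*W/2,z] for a in(-1,1) for b in(-1,1) for z in(z0,z1)])
S=8
def fitslat(imgs,x,y,yaw,L,W,z0=0,z1=.016):
    # silhouette IoU in each camera separately and both
    out={}
    data={}
    for n,f in imgs.items():
        uv=w2p(n,box(x,y,yaw,L,W,z0,z1)); o=np.floor(uv.min(0)).astype(int)-6; e=np.ceil(uv.max(0)).astype(int)+7
        cr=f[o[1]:e[1],o[0]:e[0]]; h=cv2.resize(cr,None,fx=S,fy=S,interpolation=cv2.INTER_LINEAR)
        lab=h.astype(float); m=((lab[...,2]-lab[...,0])>32).astype(np.uint8)
        data[n]=(o,m)
    def cost(p,names):
        c=0
        for n in names:
            o,m=data[n]; uv=((w2p(n,box(p[0],p[1],p[2],L,W,z0,z1))-o+.5)*S).astype(np.float32)
            hu=cv2.convexHull(uv); r=np.zeros_like(m); cv2.fillConvexPoly(r,np.round(hu*16).astype(int),1,cv2.LINE_8,4)
            c+=1-(r&m).sum()/(r|m).sum()
        return c/len(names)
    for names in [[k] for k in imgs]+[list(imgs)]:
        sx=np.array([[0,0,0],[.006,0,0],[0,.006,0],[0,0,.05]])+[x,y,yaw]
        r=minimize(cost,[x,y,yaw],args=(names,),method="Nelder-Mead",options=dict(initial_simplex=sx))
        out["+".join(names)]=(r.x.round(4).tolist(),round(r.fun,3))
    return out
E
python3 - <<'E'
from fit import *
I={n:cv2.imread(f"pics/{n}0.png") for n in("top","scene")}
for nm,x,y,W in(("far",.61,-.038,.026),("mid",.517,-.015,.044),("near",.436,-.009,.044)):
    print(nm,fitslat(I,x,y,1.6,.18,W))
t=[]
for n,(x0,y0,x1,y1) in (("top",(298,145,358,205)),("top",(156,170,220,230)),("scene",(112,170,192,240)),("scene",(288,160,368,230))):
    r=cv2.resize(I[n][y0:y1,x0:x1],(400,300) ,interpolation=cv2.INTER_CUBIC); t.append(r)
cv2.imwrite("pics/quad.png",np.vstack([np.hstack(t[:2]),np.hstack(t[2:])]))
E
```

```text
far {'top': ([0.6077, -0.0392, 1.6261], np.float64(0.287)), 'scene': ([0.6081, -0.0391, 1.6154], np.float64(0.036)), 'top+scene': ([0.6081, -0.0395, 1.6158], np.float64(0.162))}
mid {'top': ([0.5134, -0.0167, 1.6222], np.float64(0.209)), 'scene': ([0.5136, -0.0162, 1.6349], np.float64(0.099)), 'top+scene': ([0.5136, -0.0158, 1.6344], np.float64(0.154))}
near {'top': ([0.4291, -0.0098, 1.5617], np.float64(0.24)), 'scene': ([0.4321, -0.0095, 1.5448], np.float64(0.208)), 'top+scene': ([0.432, -0.0104, 1.5446], np.float64(0.224))}
```

View pics/quad.png

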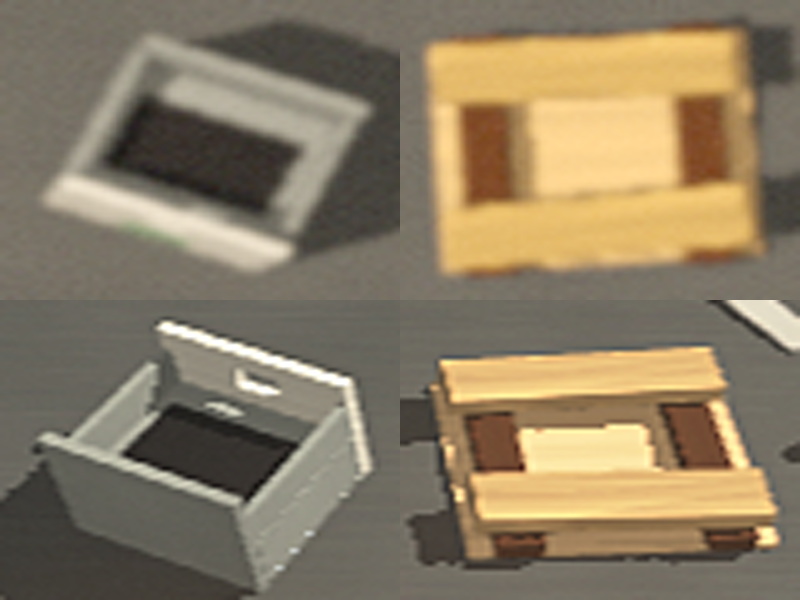

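```bash
cat > pose.py <<'E'
from h import *
from scipy.optimize import least_squares
def px(pts,off,sc): return (np.array(pts,float)+.5)/sc-.5+off
def tr(p,L):
    c,s=np.cos(p[2]),np.sin(p[2]); L=np.array(L,float)
    return np.c_[p[0]+c*L[:,0]-s*L[:,1],p[1]+s*L[:,0]+c*L[:,1],L[:,2]]
def solve(obs,p0):
    f=lambda p:np.concatenate([(w2p(n,tr(p,L))-uv).ravel() for n,L,uv in obs])
    r=least_squares(f,p0,loss="soft_l1"); return r.x,f(r.x).reshape(-1,2)
E
python3 - <<'E'
from pose import *
rt=px([(42,205),(255,272)],(298,145),(400/60,5)); rs=px([(160,322-300),(353,78),(370,170),(258,290)],(112,170),(5,300/70))
Lt=[(-.06,.065,0),(-.06,-.065,0)]; Ls=[(-.06,-.065,.095),(-.06,.065,.095),(-.06,.065,0),(.06,.065,0)]
for o in ([("top",Lt,rt)],[("scene",Ls,rs)],[("top",Lt,rt),("scene",Ls,rs)]):
    p,r=solve(o,[.62,-.29,-.3]); print("reader",p.round(4),r.round(1).tolist())
ft=px([(25,43),(347,30),(30,105),(40,212),(358,183),(362,245),(42,272)],(156,170),(6.25,5))
fs=px([(40,62),(312,48),(68,172),(365,172),(377,210),(75,222)],(288,160),(5,300/70))
Lft=[(.082,.09,.036),(.082,-.09,.036),(.038,.09,.036),(-.038,.09,.036),(-.038,-.09,.036),(-.082,-.09,.036),(-.082,.09,.036)]
Lfs=[(-.082,-.09,.036),(-.082,.09,.036),(.038,-.09,.036),(.038,.09,.036),(.082,.09,.036),(.082,-.09,.036)]
for o in ([("top",Lft,ft)],[("scene",Lfs,fs)],[("top",Lft,ft),("scene",Lfs,fs)]):
    p,r=solve(o,[.52,.25,0]); print("foot",p.round(4),r.round(1).tolist())
f=solve([("top",Lft,ft),("scene",Lfs,fs)],[.52,.25,0])[0]; R=solve([("top",Lt,rt),("scene",Ls,rs)],[.62,-.29,-.3])[0]
for n,(x0,y0,x1,y1),nm,p in (("top",(298,145,358,205),"r",R),("scene",(112,170,192,240),"r",R),("top",(156,170,220,230),"f",f),("scene",(288,160,368,230),"f",f)):
    im=cv2.resize(cv2.imread(f"pics/{n}0.png")[y0:y1,x0:x1],(400,300),interpolation=cv2.INTER_CUBIC); sc=np.array([400/(x1-x0),300/(y1-y0)])
    if nm=="r":
        bx=[(-.06,-.052,0,.095,.065),]; bx=[((-.06,-.052),(-.065,.065),(0,.095)),((-.03,.03),(-.03,.03),(.047,.047)),((-.06,-.06),(-.015,.015),(.058,.078))]
    else: bx=[((-.082,-.038),(-.09,.09),(.02,.036)),((.038,.082),(-.09,.09),(.02,.036)),((-.09,.09),(.05,.08),(.02,.02)),((-.09,.09),(-.08,-.05),(.02,.02))]
    for X,Y,Z in bx:
        V=[(a,b,c) for a in X for b in Y for c in Z]
        q=((w2p(n,tr(p,V))-(x0,y0)+.5)*sc-.5)
        for i in range(8):
            for j in range(i):
                if sum(a!=b for a,b in zip(f"{i:03b}",f"{j:03b}"))==1: cv2.line(im,tuple(int(v) for v in q[i]),tuple(int(v) for v in q[j]),(0,0,255),1)
    globals().setdefault("t",[]).append(im)
cv2.imwrite("pics/ov.png",np.vstack([np.hstack(t[:2]),np.hstack(t[2:])]))
E
```

```text
reader [ 0.5979 -0.27   -0.4113] [[-0.0, -0.0], [0.0, 0.0]]
reader [ 0.601  -0.2717 -0.42  ] [[0.5, -0.3], [-0.8, 0.2], [-0.2, -0.6], [0.4, 0.6]]
reader [ 0.5998 -0.2716 -0.4232] [[0.3, -0.8], [0.1, -0.4], [0.8, -0.6], [-0.6, -0.1], [-0.1, -0.8], [0.4, 0.3]]
foot [0.5191 0.2539 0.0824] [[0.8, 1.1], [-2.6, -0.7], [0.9, 0.4], [0.7, -0.7], [-1.7, 0.7], [-1.4, 0.2], [1.2, -0.8]]
foot [0.5205 0.2549 0.0602] [[0.3, -1.6], [0.2, 0.0], [-0.1, 0.7], [-1.3, -1.3], [-0.1, 1.0], [0.6, 0.3]]
foot [0.5196 0.2547 0.0706] [[0.9, 0.6], [-2.5, -0.6], [0.8, -0.1], [0.3, -1.1], [-2.0, 0.8], [-1.9, 0.3], [0.7, -1.2], [-0.0, -1.6], [-0.2, -0.3], [-0.0, 0.7], [-1.4, -1.7], [-0.0, 0.5], [0.9, 0.3]]
```

View pics/ov.png

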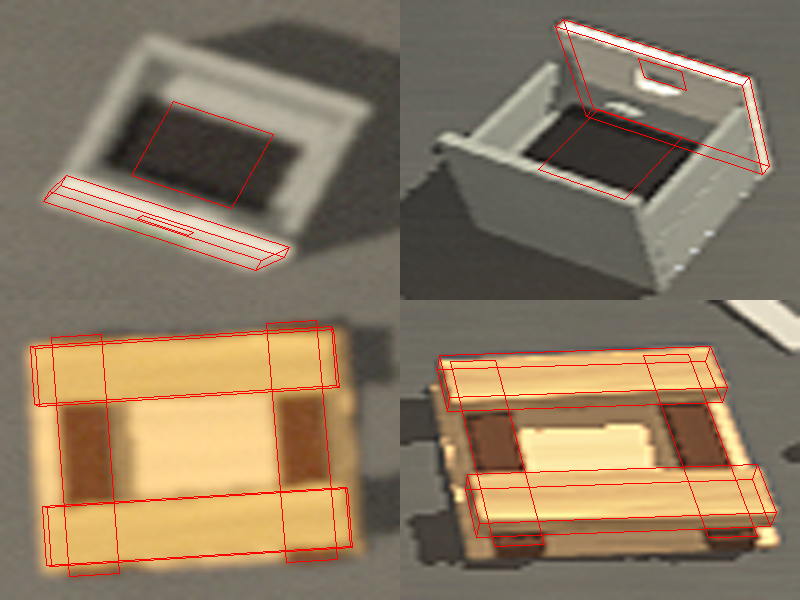

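Run:
```python
from h import *
for n,(x0,y0,x1,y1) in (("top",(156,170,220,230)),("scene",(288,160,368,230))):
    f=cv2.imread(f"pics/{n}0.png").astype(float)
    S=6; cr=cv2.resize(f[y0:y1,x0:x1],None,fx=S,fy=S,interpolation=cv2.INTER_LINEAR)
    m=((cr[...,2]-cr[...,0]>30)&(cr[...,2]<150)).astype(np.uint8)
    m=cv2.morphologyEx(m,cv2.MORPH_OPEN,np.ones((9,9)))
    k,l,st,ce=cv2.connectedComponentsWithStats(m)
    for i in range(1,k):
        if st[i][4]<800: continue
        ys,xs=np.where(l==i); W=p2w(n,(np.c_[xs,ys]+.5)/S-.5+(x0,y0),.02)
        rows=np.unique(ys)[6:-6]; mid=[]
        for r in rows:
            q=xs[ys==r]; mid.append(((q.min()+q.max())/2,r,np.ptp(q)))
        mid=np.array(mid); M=p2w(n,(mid[:,:2]+.5)/S-.5+(x0,y0),.02); b=np.polyfit(M[:,0],M[:,1],1) if len(M)>10 else [0,0]
        print(n,st[i],"cen",W.mean(0).round(4)[:2],"x",W[:,0].min().round(3),W[:,0].max().round(3),"y",W[:,1].min().round(3),W[:,1].max().round(3),"slope",b[0].round(3), "meanmid",M.mean(0).round(4)[:2])
```

```text
top [ 270  118   47  101 4099] cen [0.5253 0.1878] x 0.494 0.556 y 0.173 0.202 slope 0.074 meanmid [0.5249 0.1877]
top [  62  128   50  114 4930] cen [0.5162 0.3165] x 0.481 0.551 y 0.301 0.332 slope 0.064 meanmid [0.5158 0.3164]Traceback (most recent call last):
  File "<stdin>", line 15, in <module>
AttributeError: 'int' object has no attribute 'round'
```

```bash
python3 -m jog '[[21,42,0,0,0,0.09],[21,42,0,0,0,0.09],[21,42,0,0,0,0.09],[21,42,0,0,0,0.09],[21,42,0,0,0,0.09],[21,42,0,0,0,0.09],[21,42,0,0,0,0.09],[21,42,0,0,0,0.09]]' 0.68 30; python3 -m jog '[[22,42,-10,0,0,0.09],[22,42,-10,0,0,0.09],[22,42,-10,0,0,0.09],[22,42,-10,0,0,0.09],[22,42,-10,0,0,0.09],[22,42,-10,0,0,0.09],[22,42,-10,0,0,0.09],[0,0,0,0,0,0]]'
```

```text
t: 0.9
eef_pos: [0.358, -0.3017, 0.2197]
ee_rot: [-3.14, -0.009, 2.595]
force: [1.8, 0.4, 0.0]
width: 0.0596
t: 1.7
eef_pos: [0.5158, 0.0079, 0.1484]
ee_rot: [-3.141, -0.005, -3.023]
force: [0.1, -1.0, -0.8]
width: 0.0593
```

```bash
python3 -m jog '[[-2,-24,0,0,0,-0.055],[0,0,0,0,0.004,0],[0,0,-40,0,0,0],[0,0,-40,0,0,0],[0,0,0,0,0,0]]'
python3 - <<'E'
from h import *
f=eyes.grab_frame("scene"); cv2.imwrite("pics/g1.png",cv2.resize(f[110:260,150:350],(800,600),interpolation=cv2.INTER_CUBIC))
E
```

```text
t: 2.2
eef_pos: [0.5141, -0.0151, 0.0666]
ee_rot: [3.141, -0.008, -3.076]
force: [-1.0, -0.6, -0.1]
width: 0.0594
```

View pics/g1.png

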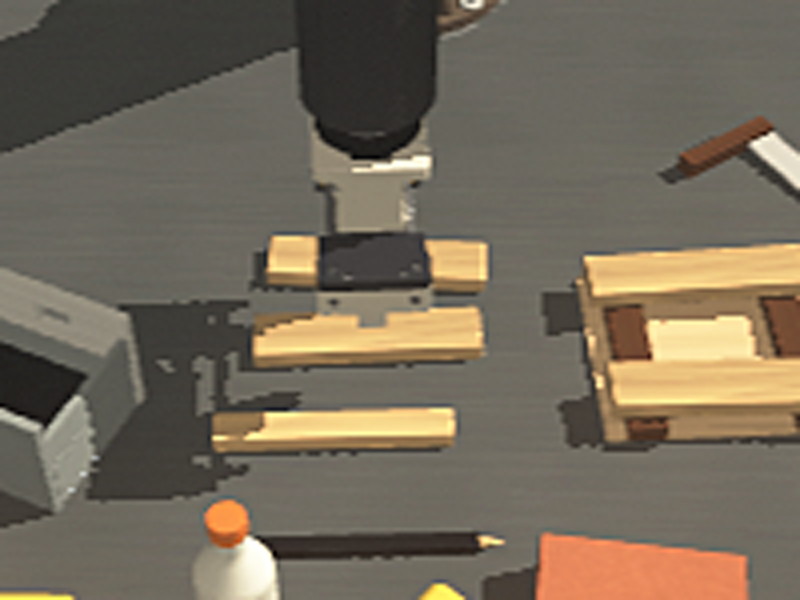

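The picture shows the gripper centred over the middle slat (slat around px 255–485, 310–365; finger at 372, 320), with the neighbouring slats clear. Descend and grip.

```bash
python3 -m jog '[[0,0,-40,0,0,0],[0,0,-15,0,0,0],[0,0,-5,0,0,0],[0,0,0,0,0,0]]'; python3 -m jog '[[0,0,0,0,0,0],[0,0,0,0,0,0],[0,0,0,0,0,0],[0,0,0,0,0,0],[0,0,0,0,0,0]]' 0.1 30;  python3 -m jog '[[0,0,30,0,0,0],[0,0,40,0,0,0],[0,0,40,0,0,0],[0,0,0,0,0,0]]'
```

```text
t: 2.65
eef_pos: [0.5214, -0.0139, 0.0153]
ee_rot: [3.14, 0.005, -3.074]
force: [0.5, -0.4, -0.3]
width: 0.0596
t: 3.15
eef_pos: [0.5247, -0.013, 0.0207]
ee_rot: [3.139, 0.013, -3.073]
force: [-0.7, -0.4, 0.4]
width: 0.0252
t: 3.55
eef_pos: [0.5232, -0.0137, 0.1338]
ee_rot: [3.14, 0.009, -3.073]
force: [0.4, -0.7, -0.2]
width: 0.0088
```

```bash
python3 -c "
from h import *
s=status.get_state(); print({k:np.round(s[k],3).tolist() for k in('q','eef_pos','ee_rot','width')})"
python3 -m jog '[[-9,-2,-30,0,-0.01,0],[0,0,-30,0,0,0],[0,0,-30,0,0,0],[0,0,0,0,0,0]]' 0.68; python3 -c "
from h import *
s=status.get_state(); print({k:np.round(s[k],3).tolist() for k in('q','eef_pos','ee_rot','width')})"
```

```text
{'q': [0.35, 0.188, -0.456, 0.002, -0.918, -0.282], 'eef_pos': [0.523, -0.014, 0.134], 'ee_rot': [3.14, 0.009, -3.073], 'width': 0.009}
t: 3.95
eef_pos: [0.5158, -0.0151, 0.0448]
ee_rot: [3.138, 0.029, -3.073]
force: [-1.3, -0.7, 0.4]
width: 0.0351
{'q': [0.356, 0.283, -0.589, 0.008, -0.671, -0.293], 'eef_pos': [0.516, -0.015, 0.045], 'ee_rot': [3.138, 0.029, -3.073], 'width': 0.035}
```

```bash
python3 -m jog '[[-2,-1,0,0,0.03,0],[0,0,0,0,0,0],[0,0,0,0,0,0]]' 0.68; python3 -m jog '[[0,0,-12,0,0,0],[0,0,-12,0,0,0],[0,0,-8,0,0,0],[0,0,0,0,0,0]]'
```

```text
t: 4.25
eef_pos: [0.5143, -0.0161, 0.0463]
ee_rot: [3.137, -0.002, -3.072]
force: [-0.1, -0.2, -0.1]
width: 0.0573
t: 4.65
eef_pos: [0.5157, -0.0157, 0.0145]
ee_rot: [3.136, 0.004, -3.072]
force: [-0.1, -0.7, 0.5]
width: 0.0593
```

```bash
python3 -m jog '[[-1,0,-6,0,0.004,0],[-1,0,-5,0,0,0],[0,0,0,0,0,0],[0,0,0,0,0,0]]'
```

```text
t: 5.05
eef_pos: [0.5137, -0.0156, 0.003]
ee_rot: [3.136, 0.0, -3.072]
force: [0.6, 0.9, -0.5]
width: 0.0596
```

```bash
python3 -m jog '[[0,0,0,0,0,0],[0,0,0,0,0,0],[0,0,0,0,0,0],[0,0,0,0,0,0]]' 0.2 30; python3 -m jog '[[0,0,15,0,0,0],[0,0,20,0,0,0],[0,0,25,0,0,0],[0,0,20,0,0,0],[0,0,20,0,0,0],[0,0,0,0,0,0]]'
```

```text
t: 5.45
eef_pos: [0.5142, -0.0154, 0.0035]
ee_rot: [3.136, 0.002, -3.072]
force: [-0.1, -0.7, -0.9]
width: 0.0433
t: 6.05
eef_pos: [0.5122, -0.0161, 0.1063]
ee_rot: [3.136, -0.002, -3.072]
force: [1.5, 0.1, -1.0]
width: 0.0437
```

```bash
python3 -m jog '[[0,30,0,0,0,-0.14],[0,30,0,0,0,-0.14],[0,30,0,0,0,-0.14],[0,30,0,0,0,-0.14],[0,30,0,0,0,-0.14],[0,30,0,0,0,-0.14],[0,30,0,0,0,-0.14],[0,30,0,0,0,-0.14],[0,30,0,0,0,-0.14],[0,30,0,0,0,-0.14],[0,30,0,0,0,-0.14],[0,0,0,0,0,0]]'
```

```text
t: 7.25
eef_pos: [0.5064, 0.3244, 0.0992]
ee_rot: [-3.141, -0.002, 1.602]
force: [-0.5, -0.4, -0.2]
width: 0.0438
```

```bash
python3 -m jog '[[9,-7,0,0,0,0.039],[0,0,-15,0,0,0],[0,0,-15,0,0,0],[0,0,-10,0,0,0],[0,0,0,0,0,0],[0,0,0,0,0,0]]'
python3 - <<'E'
from h import *
f=eyes.grab_frame("scene"); g=eyes.grab_frame("top")
cv2.imwrite("pics/p1.png",np.hstack([cv2.resize(f[140:240,270:390],(480,400),interpolation=cv2.INTER_CUBIC),cv2.resize(g[160:240,150:214],(320,400),interpolation=cv2.INTER_CUBIC)]))
E
```

```text
t: 7.85
eef_pos: [0.5135, 0.3153, 0.0541]
ee_rot: [-3.136, 0.002, 1.649]
force: [-0.2, -0.5, -1.0]
width: 0.0436
```

View pics/p1.png

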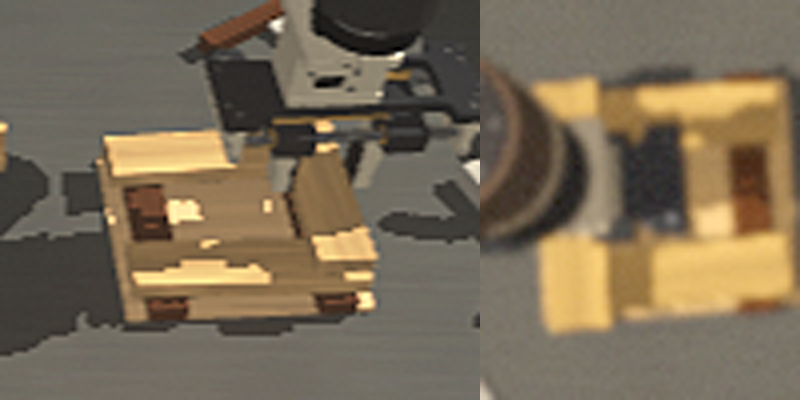

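The slat is over the left bearer, lined up with it (scene 345,245; top 575,200). Lower it.

```bash
python3 -m jog '[[2,2,-5,0,0,-0.008],[0,0,-5,0,0,0],[0,0,-2,0,0,0],[0,0,0,0,0,0]]'; python3 -m jog '[[0,0,-1.5,0,0,0],[0,0,0,0,0,0]]'
```

```text
t: 8.35
eef_pos: [0.5165, 0.3186, 0.0431]
ee_rot: [-3.139, -0.001, 1.641]
force: [-0.4, -0.7, -1.0]
width: 0.0433
t: 8.55
eef_pos: [0.5165, 0.3186, 0.0415]
ee_rot: [-3.139, -0.001, 1.641]
force: [-0.4, 0.2, -1.4]
width: 0.0435
```

```bash
python3 -m jog '[[0,-1,-1.5,0,0,0],[0,0,-1,0,0,0],[0,0,0,0,0,0]]';  python3 -m jog '[[0,0,0,0,0,0],[0,0,0,0,0,0],[0,0,0,0,0,0]]' 0.68; python3 -m jog '[[0,0,10,0,0,0],[0,0,20,0,0,0],[0,0,30,0,0,0],[0,0,30,0,0,0],[0,0,0,0,0,0]]'
```

```text
t: 8.85
eef_pos: [0.5167, 0.3177, 0.0396]
ee_rot: [-3.139, -0.001, 1.641]
force: [-0.1, -0.4, 1.4]
width: 0.0436
t: 9.15
eef_pos: [0.5169, 0.3178, 0.0398]
ee_rot: [-3.14, -0.002, 1.641]
force: [0.4, 0.3, 0.3]
width: 0.058
t: 9.65
eef_pos: [0.5167, 0.3172, 0.1348]
ee_rot: [-3.14, -0.0, 1.642]
force: [0.9, -0.0, 1.3]
width: 0.0597
```

```bash
python3 -m jog '[[-7,-29,0,0,0,0.135],[-7,-29,0,0,0,0.135],[-7,-29,0,0,0,0.135],[-7,-29,0,0,0,0.135],[-7,-29,0,0,0,0.135],[-7,-29,0,0,0,0.135],[-7,-29,0,0,0,0.135],[-7,-29,0,0,0,0.135],[-7,-29,0,0,0,0.135],[-7,-29,0,0,0,0.135],[-7,-29,0,0,0,0.135],[0,0,0,0,0,0]]'
python3 - <<'E'
from fit import *
I={n:eyes.grab_frame(n) for n in("scene","top")}
for n in I: cv2.imwrite(f"pics/{n}1.png",I[n])
print(fitslat({"scene":I["scene"]},.5155,.317,.07,.18,.044,.036,.052))
E
```

```text
t: 10.85
eef_pos: [0.4357, -0.0115, 0.1409]
ee_rot: [3.135, 0.0, -3.09]
force: [-0.3, 1.4, -0.4]
width: 0.0595
{'scene': ([0.5383, 0.3032, 0.2327], np.float64(0.504))}
```

```bash
python3 -m jog '[[-4,1,0,-0.005,0,-0.072],[0,0,-25,0,0,0],[0,0,-25,0,0,0],[0,0,-25,0,0,0],[0,0,-20,0,0,0],[0,0,0,0,0,0],[0,0,0,0,0,0]]'
```

```text
t: 11.65
eef_pos: [0.4378, -0.0027, 0.0461]
ee_rot: [3.138, 0.009, 3.104]
force: [0.6, -0.5, -0.4]
width: 0.0601
```

Run:
```python
from h import *
f=eyes.grab_frame("scene")
cv2.imwrite("pics/p2.png",np.hstack([cv2.resize(f[150:220,200:300],(400,280),interpolation=cv2.INTER_CUBIC),cv2.resize(f[150:220,280:380],(400,280),interpolation=cv2.INTER_CUBIC)]))
```

```text
(no output)
```

View pics/p2.png

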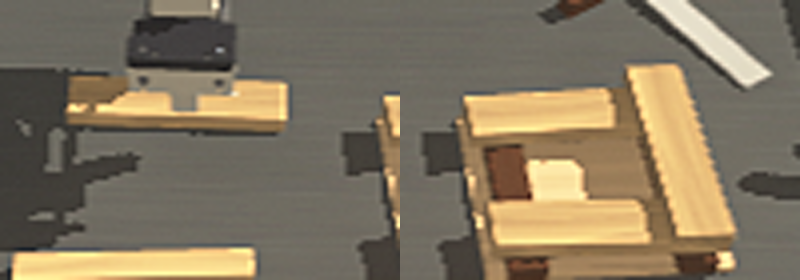

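The first slat lies on both laid slats over the left bearer (690,170, bearer end at 697,262). The near slat sits under the gripper; correct a few mm and descend.

```bash
python3 -m jog '[[-6,-7,0,0,0.009,0.017],[0,0,0,0,0,0],[0,0,-12,0,0,0],[0,0,-12,0,0,0],[0,0,-6,0,0,0],[0,0,0,0,0,0]]'
```

```text
t: 12.3
eef_pos: [0.4376, -0.0064, 0.0216]
ee_rot: [3.133, 0.012, 3.119]
force: [0.3, -0.2, 0.2]
width: 0.0593
```

```bash
python3 -m jog '[[-6,-4,0,0,0.012,0],[0,0,0,0,0,0],[0,0,0,0,0,0]]';python3 -c "
from h import *
s=status.get_state(); print({k:np.round(s[k],3).tolist() for k in('q',)})"
```

```text
t: 12.6
eef_pos: [0.4322, -0.0102, 0.0231]
ee_rot: [3.132, 0.001, 3.119]
force: [0.2, -0.9, 0.2]
width: 0.0594
{'q': [0.428, 0.216, -0.759, -0.014, -0.59, -0.439]}
```

```bash
python3 -m jog '[[-1,0,-7,0,0.003,0],[-1,0,-7,0,0.003,0],[-1,0,-6,0,0.003,0],[0,0,0,0,0,0],[0,0,0,0,0,0]]'
```

```text
t: 13.1
eef_pos: [0.429, -0.0103, 0.0014]
ee_rot: [3.132, -0.008, 3.119]
force: [-0.9, -0.1, -0.2]
width: 0.0597
```

```bash
python3 -m jog '[[2.5,0,2,0,-0.008,0],[0,0,0,0,0,0],[0,0,0,0,0,0]]'; python3 -m jog '[[0,0,0,0,0,0],[0,0,0,0,0,0],[0,0,0,0,0,0],[0,0,0,0,0,0]]' 0.2 30; python3 -m jog '[[0,0,15,0,0,0],[0,0,20,0,0,0],[0,0,25,0,0,0],[0,0,25,0,0,0],[0,0,25,0,0,0],[0,0,0,0,0,0],[0,0,0,0,0,0]]'
```

```text
t: 13.4
eef_pos: [0.4318, -0.0103, 0.0036]
ee_rot: [3.132, 0.0, 3.119]
force: [-0.1, 0.2, 0.5]
width: 0.0596
t: 13.8
eef_pos: [0.432, -0.0101, 0.004]
ee_rot: [3.132, 0.001, 3.119]
force: [0.8, -0.2, -1.6]
width: 0.0438
t: 14.5
eef_pos: [0.4295, -0.011, 0.117]
ee_rot: [3.133, -0.003, 3.118]
force: [0.8, -0.1, -2.0]
width: 0.0436
```

```bash
python3 -m jog '[[9,18,0,0,0,-0.134],[9,18,0,0,0,-0.134],[9,18,0,0,0,-0.134],[9,18,0,0,0,-0.134],[9,18,0,0,0,-0.134],[9,18,0,0,0,-0.134],[9,18,0,0,0,-0.134],[9,18,0,0,0,-0.134],[9,18,0,0,0,-0.134],[9,18,0,0,0,-0.134],[9,18,0,0,0,-0.134],[0,0,0,0,0,0]]'
```

```text
t: 15.7
eef_pos: [0.524, 0.1909, 0.1017]
ee_rot: [-3.13, -0.004, 1.579]
force: [-0.6, -1.0, -1.2]
width: 0.0436
```

```bash
python3 -m jog '[[0,-3,0,0,-0.011,0.062],[0,0,-15,0,0,0],[0,0,-15,0,0,0],[0,0,-10,0,0,0],[0,0,-5,0,0,0],[0,0,0,0,0,0],[0,0,0,0,0,0]]'
```

```text
t: 16.4
eef_pos: [0.5203, 0.1849, 0.0487]
ee_rot: [-3.132, 0.002, 1.65]
force: [0.0, -0.5, 0.4]
width: 0.0437
```

```bash
python3 -m jog '[[4,3,0,0,-0.009,-0.009],[0,0,-4,0,0,0],[0,0,-2,0,0,0],[0,0,0,0,0,0]]'; python3 -m jog '[[0,0,-1,0,0,0],[0,0,-1,0,0,0],[0,0,0,0,0,0]]'
```

```text
t: 16.8
eef_pos: [0.5257, 0.1889, 0.0439]
ee_rot: [3.139, 0.002, 1.641]
force: [-0.5, 0.2, -1.5]
width: 0.0433
t: 17.1
eef_pos: [0.5258, 0.189, 0.042]
ee_rot: [3.138, 0.001, 1.641]
force: [0.2, 0.9, -0.8]
width: 0.0438
```

```bash
python3 -m jog '[[-1,-1,-1.2,0,0.002,0],[0,0,-1,0,0,0],[0,0,0,0,0,0]]';  python3 -m jog '[[0,0,0,0,0,0],[0,0,0,0,0,0],[0,0,0,0,0,0]]' 0.68; python3 -m jog '[[0,0,10,0,0,0],[0,0,20,0,0,0],[0,0,30,0,0,0],[0,0,30,0,0,0],[0,0,20,0,0,0],[0,0,0,0,0,0]]' 0.5
```

```text
t: 17.4
eef_pos: [0.5247, 0.1879, 0.0401]
ee_rot: [3.14, 0.001, 1.641]
force: [-0.3, 0.8, 2.4]
width: 0.0441
t: 17.7
eef_pos: [0.525, 0.1881, 0.0402]
ee_rot: [3.14, 0.001, 1.641]
force: [-0.7, -0.6, 0.7]
width: 0.0582
t: 18.3
eef_pos: [0.5245, 0.1872, 0.1571]
ee_rot: [3.14, 0.002, 1.641]
force: [-0.1, 0.0, -0.3]
width: 0.0439
```

```bash
python3 -m jog '[[7,-18,0,0,0,0.129],[7,-18,0,0,0,0.129],[7,-18,0,0,0,0.129],[7,-18,0,0,0,0.129],[7,-18,0,0,0,0.129],[7,-18,0,0,0,0.129],[7,-18,0,0,0,0.129],[7,-18,0,0,0,0.129],[7,-18,0,0,0,0.129],[7,-18,0,0,0,0.129],[7,-18,0,0,0,0.129],[0,0,0,0,0,0]]' 0.6
python3 - <<'E'
from fit import *
I={n:eyes.grab_frame(n) for n in("scene","top")}
for n in I: cv2.imwrite(f"pics/{n}2.png",I[n])
t=[]
for n,(x0,y0,x1,y1) in(("top",(156,170,220,230)),("scene",(288,155,368,235))):
    t.append(cv2.resize(I[n][y0:y1,x0:x1],(400,400),interpolation=cv2.INTER_CUBIC))
cv2.imwrite("pics/st.png",np.hstack(t))
E
```

```text
t: 19.5
eef_pos: [0.6012, -0.0185, 0.1577]
ee_rot: [3.139, -0.003, 3.121]
force: [-0.5, 0.4, 0.6]
width: 0.0524
```

View pics/st.png

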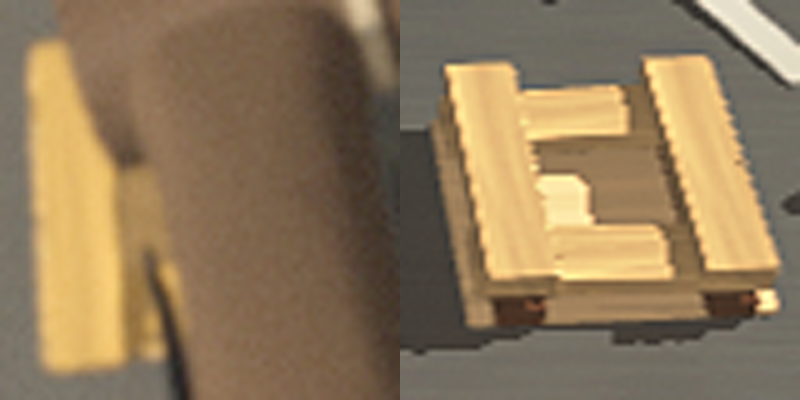

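Both wide slats lie flat across the laid ones, their ends squarely above the dark bearer ends (scene panel 520,310 and 730,300). Now the test slat.

```bash
python3 -m jog '[[6,-10,0,0,0,0.066],[0,0,-25,0,0,0],[0,0,-25,0,0,0],[0,0,-25,0,0,0],[0,0,-20,0,0,0],[0,0,-12,0,0,0],[0,0,0,0,0,0],[0,0,0,0,0,0]]'
python3 - <<'E'
from fit import *
I={n:cv2.imread(f"pics/{n}2.png") for n in("scene","top")}
print(fitslat({"scene":I["scene"]},.608,-.0393,1.616,.18,.026))
E
```

```text
t: 20.4
eef_pos: [0.6058, -0.0217, 0.0494]
ee_rot: [3.137, -0.0, -3.111]
force: [0.4, -0.2, -0.1]
width: 0.0527
{'scene': ([0.6081, -0.0391, 1.6149], np.float64(0.036))}
```

```bash
python3 -m jog '[[2,-7,0,0,0,0.014],[0,0,-12,0,0,0],[0,0,-10,0,0,0],[0,0,-8,0,0,0],[0,0,0,0,0,0],[0,0,0,0,0,0]]'
```

```text
t: 21.0
eef_pos: [0.6097, -0.0289, 0.0196]
ee_rot: [3.137, 0.004, -3.097]
force: [0.4, 0.5, 0.6]
width: 0.0526
```

```bash
python3 -m jog '[[-2,0,-6,-0.004,0.004,0],[0,0,-6,0,0,0],[0,0,-4,0,0,0],[0,0,0,0,0,0],[0,0,0,0,0,0]]'
```

```text
t: 21.5
eef_pos: [0.6076, -0.0288, 0.0024]
ee_rot: [3.141, -0.0, -3.097]
force: [-0.5, 0.9, 0.1]
width: 0.0525
```

```bash
python3 -m jog '[[0,0,1,0,0,0],[0,0,0,0,0,0]]'; python3 -m jog '[[0,0,0,0,0,0],[0,0,0,0,0,0],[0,0,0,0,0,0],[0,0,0,0,0,0],[0,0,0,0,0,0]]' 0.1 40; python3 -m jog '[[0,0,15,0,0,0],[0,0,20,0,0,0],[0,0,25,0,0,0],[0,0,25,0,0,0],[0,0,25,0,0,0],[0,0,20,0,0,0],[0,0,0,0,0,0]]'
```

```text
t: 21.7
eef_pos: [0.6078, -0.0287, 0.0036]
ee_rot: [3.141, 0.0, -3.097]
force: [0.1, -0.4, -0.4]
width: 0.0524
t: 22.2
eef_pos: [0.6082, -0.0287, 0.0043]
ee_rot: [3.141, 0.001, -3.097]
force: [0.4, 0.1, -0.8]
width: 0.0255
t: 22.9
eef_pos: [0.6058, -0.0292, 0.1374]
ee_rot: [3.141, -0.003, -3.097]
force: [0.6, 1.3, -0.6]
width: 0.0253
```

```bash
python3 -m jog '[[-21,-20,0,0,0,0.13],[-21,-20,0,0,0,0.13],[-21,-20,0,0,0,0.13],[-21,-20,0,0,0,0.13],[-21,-20,0,0,0,0.13],[-21,-20,0,0,0,0.13],[-21,-20,0,0,0,0.13],[-21,-20,0,0,0,0.13],[0,0,0,0,0,0],[0,0,0,0,0,0]]'
```

```text
t: 23.9
eef_pos: [0.427, -0.1932, 0.1316]
ee_rot: [3.135, -0.005, -2.015]
force: [-0.2, 0.6, -0.4]
width: 0.0254
```

```bash
python3 -m jog '[[0,0,0,0.002,-0.0075,0.024],[0,0,-18,0,0,0],[0,0,-18,0,0,0],[0,0,-16,0,0,0],[0,0,-10,0,0,0],[0,0,0,0,0,0],[0,0,0,0,0,0]]'
python3 - <<'E'
from pose import *
I={n:eyes.grab_frame(n) for n in("scene","top")}
s=status.get_state(); e=s["eef_pos"]; y=s["ee_rot"][2]; print(np.round(e,4),np.round(s["ee_rot"],3))
a=y+np.pi/2; d=np.array([np.cos(a),np.sin(a)]); n_=np.array([-d[1],d[0]])
zb=e[2]-.0038
tip=[(*(np.array(e[:2])+.1003*d+k*n_),z) for k in(-.013,.013) for z in(zb,zb+.016)]
P=[.5998,-.2716,-.4232]
t=[]
for n,(x0,y0,x1,y1) in(("top",(285,145,365,225)),("scene",(110,140,200,230))):
    cv2.imwrite(f"pics/{n}3.png",I[n]); sc=400/(x1-x0)
    im=cv2.resize(I[n][y0:y1,x0:x1],(400,400),interpolation=cv2.INTER_CUBIC)
    q=(w2p(n,tip)-(x0,y0)+.5)*sc-.5
    for i in q: cv2.circle(im,tuple(int(round(v)) for v in i),2,(0,0,255),-1)
    sl=tr(P,[(-.06,-.015,.058),(-.06,.015,.058),(-.06,.015,.078),(-.06,-.015,.078),(-.052,-.065,.095),(-.052,.065,.095),(-.06,.065,.095),(-.06,-.065,.095)]); q=((w2p(n,sl)-(x0,y0)+.5)*sc-.5).round().astype(int)
    cv2.polylines(im,[q[:4]],True,(255,0,0),1);cv2.polylines(im,[q[4:]],True,(0,255,0),1); t.append(im)
cv2.imwrite("pics/ins.png",np.hstack(t))
E
```

```text
t: 24.6
eef_pos: [0.4311, -0.1905, 0.0672]
ee_rot: [-3.139, 0.001, -1.986]
force: [-0.2, -0.6, -0.7]
width: 0.0256
[ 0.4312 -0.1907  0.0676] [-3.139e+00  2.000e-03 -1.987e+00]
```

View pics/ins.png

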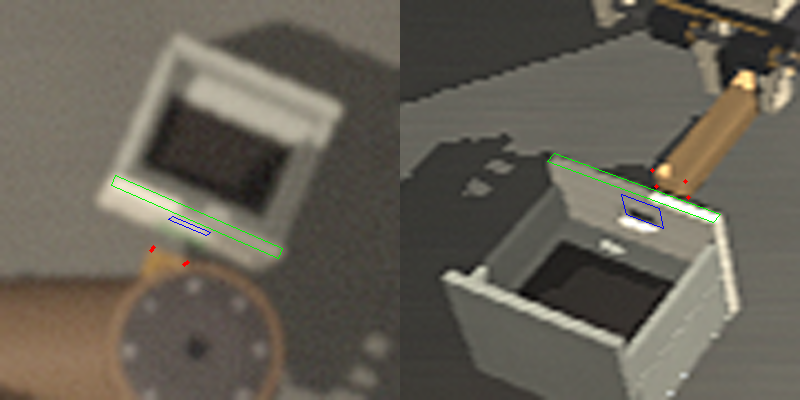

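Panel shows slat tip (scene 655–690,165–195; red predicted tip matches) lined up before the slot (hole at 641,213; predicted centre 642,212). One numeric edge refinement of the guard before inserting.

Run:
```python
from pose import *
from scipy.ndimage import map_coordinates
from scipy.optimize import minimize
G={}
for n in("scene","top"):
    f=cv2.imread(f"pics/{n}0.png").astype(np.float32); f=cv2.GaussianBlur(f,(0,0),.8)
    gx,gy=cv2.Sobel(f,-1,1,0),cv2.Sobel(f,-1,0,1); G[n]=np.sqrt((gx**2+gy**2).sum(2))
h=.065
E={"scene":[((-.06,-h,.095),(-.06,h,.095)),((-.052,-h,.095),(-.052,h,.095)),((-.06,h,0),(-.06,h,.095)),((-.052,h,.03),(-.052,h,.095)),((-.052,-h,.075),(-.052,-h,.095)),((.06,-h,0),(.06,h,0)),((-.06,h,0),(.06,h,0))],
 "top":[((-.06,-h,0),(-.06,h,0)),((-.06,-h,.095),(-.052,-h,.095)),((-.06,h,.0),(-.06,h,.095)),((-.06,-h,.0),(-.06,-h,.095)),((-.052,-h,.095),(-.052,h,.095))]}
u=np.linspace(0.03,.97,60)[:,None]
def cost(p,ns):
    c=0
    for n in ns:
        for a,b in E[n]:
            uv=w2p(n,tr(p,np.array(a)*(1-u)+np.array(b)*u)); c-=map_coordinates(G[n],[uv[:,1],uv[:,0]],order=1).mean()
    return c
p0=np.array([.5998,-.2716,-.4232])
for ns in(["scene"],["top"],["scene","top"]):
    r=minimize(cost,p0,args=(ns,),method="Nelder-Mead",options=dict(initial_simplex=p0+np.array([[-.002,-.002,-.01],[.004,0,0],[0,.004,0],[0,0,.03]])))
    p=r.x; print(ns,p.round(4),round(r.fun), round(cost(p0,ns)), "slot",tr(p,[(-.06,0,.068)]).round(4))
print("p0 slot",tr(p0,[(-.06,0,.068)]).round(4))
# slat: lateral offset from slat image, scene3
```

```text
['scene'] [ 0.6009 -0.2709 -0.4343] -2682 -2620 slot [[ 0.5465 -0.2456  0.068 ]]
['top'] [ 0.6021 -0.2739 -0.4398] -1905 -1804 slot [[ 0.5478 -0.2484  0.068 ]]
['scene', 'top'] [ 0.601  -0.2711 -0.4263] -4505 -4424 slot [[ 0.5463 -0.2463  0.068 ]]
p0 slot [[ 0.5451 -0.247   0.068 ]]
```

Run:
```python
from pose import *
from scipy.ndimage import map_coordinates
e=np.array([0.4312,-0.1907,0.0676]); y=-1.987; a=y+np.pi/2; zb=e[2]-.0038
for n,lo in(("scene",.03),("top",.085)):
    f=cv2.imread(f"pics/{n}3.png").astype(np.float32); f=cv2.GaussianBlur(f,(0,0),.8)
    gx,gy=cv2.Sobel(f,-1,1,0),cv2.Sobel(f,-1,0,1); G=np.sqrt((gx**2+gy**2).sum(2))
    u=np.linspace(lo,.098,50); best=[]
    for off in np.arange(-.006,.0061,.0005):
        v=[]
        for k in(-.013,.013):
            L=np.c_[u,np.full(50,k+off),np.full(50,zb+.016)]; uv=w2p(n,tr([e[0],e[1],a],L)); v.append(map_coordinates(G,[uv[:,1],uv[:,0]],order=1).mean())
        best.append((round(sum(v)),*[round(x) for x in v],round(off*1e3,1)))
    print(n,best)
    k=np.linspace(-.011,.011,20); print("tip",[(round(l*1e3,1),round(map_coordinates(G,w2p(n,tr([e[0],e[1],a],np.c_[np.full(20,l),k,np.full(20,zb+.016)]))[:,::-1].T,order=1).mean())) for l in np.arange(.094,.108,.001)])
```

```text
Traceback (most recent call last):
  File "h.py", line 10, in w2p
    K,T=cal(n); c=(np.atleast_2d(P)-T[:3,3])@T[:3,:3]
        ~~~^^^
  File "h.py", line 4, in cal
    c=eyes.calibration(n); return np.array(c["camera_matrix"]),np.array(c["cam_to_world"])
ValueError: time passes only in moves, steps and waits
```

```bash
cat > caldata.py <<'E'
D={"scene":([[371.2276,0,253.9242],[0,371.2276,187.5628],[0,0,1]],[[-0.0028,-0.7377,0.6751,1.2989],[0.9999,-0.013,-0.01,0.0117],[0.0162,0.675,0.7376,0.8944],[0,0,0,1]]),
"top":([[492.9128,0,250.3963],[0,492.9128,185.6831],[0,0,1]],[[-0.008,0.9929,-0.1183,0.3498],[-0.9999,-0.0094,-0.0118,-0.0063],[-0.0128,0.1182,0.9929,1.8529],[0,0,0,1]])}
E
sed -i 's/^    c=eyes.calibration(n).*/    from caldata import D; return np.array(D[n][0]),np.array(D[n][1])/' h.py
python3 - <<'E'
from pose import *
from scipy.ndimage import map_coordinates
e=np.array([0.4312,-0.1907,0.0676]); y=-1.987; a=y+np.pi/2; zb=e[2]-.0038
for n,lo in(("scene",.03),("top",.085)):
    f=cv2.imread(f"pics/{n}3.png").astype(np.float32); f=cv2.GaussianBlur(f,(0,0),.8)
    gx,gy=cv2.Sobel(f,-1,1,0),cv2.Sobel(f,-1,0,1); G=np.sqrt((gx**2+gy**2).sum(2))
    u=np.linspace(lo,.098,50)
    for k in(-.013,.013):
        print(n,k,end=" ")
        for off in np.arange(-.006,.0061,.001):
            L=np.c_[u,np.full(50,k+off),np.full(50,zb+.016)]; uv=w2p(n,tr([e[0],e[1],a],L)); print(round(off*1e3),round(map_coordinates(G,[uv[:,1],uv[:,0]],order=1).mean()),end="; ")
        print()
    k=np.linspace(-.011,.011,20); print("tip",[(round(l*1e3),round(map_coordinates(G,w2p(n,tr([e[0],e[1],a],np.c_[np.full(20,l),k,np.full(20,zb+.016)]))[:,::-1].T,order=1).mean())) for l in np.arange(.094,.108,.001)])
E
```

```text
scene -0.013 -6 130; -5 143; -4 146; -3 140; -2 134; -1 138; 0 159; 1 194; 2 233; 3 266; 4 281; 5 276; 6 251; 
scene 0.013 -6 44; -5 48; -4 46; -3 40; -2 33; -1 29; 0 34; 1 48; 2 67; 3 86; 4 100; 5 110; 6 116; 
tip [(94, 264), (95, 268), (96, 259), (97, 245), (98, 243), (99, 259), (100, 279), (101, 293), (102, 300), (103, 304), (104, 303), (105, 296), (106, 280), (107, 256)]
top -0.013 -6 87; -5 89; -4 92; -3 98; -2 108; -1 119; 0 129; 1 139; 2 146; 3 149; 4 149; 5 144; 6 138; 
top 0.013 -6 68; -5 65; -4 67; -3 73; -2 84; -1 96; 0 108; 1 118; 2 124; 3 125; 4 120; 5 110; 6 97; 
tip [(94, 84), (95, 81), (96, 83), (97, 91), (98, 103), (99, 117), (100, 128), (101, 135), (102, 138), (103, 135), (104, 127), (105, 119), (106, 111), (107, 109)]
```

```bash
python3 -m jog '[[-2,-4,-3.5,0,0,-0.012],[0,0,0,0,0,0],[0,0,0,0,0,0]]'
cat > held.py <<'E'
from pose import *
from scipy.ndimage import map_coordinates
from scipy.optimize import minimize
I={n:eyes.grab_frame(n) for n in("scene","top")}
s=status.get_state(); e=np.array(s["eef_pos"]); a=s["ee_rot"][2]+np.pi/2; zt=e[2]-.0038+.016; print(e.round(4),np.round(s["ee_rot"],3))
G={}
for n in I:
    cv2.imwrite(f"pics/{n}4.png",I[n]); f=cv2.GaussianBlur(I[n].astype(np.float32),(0,0),.8)
    G[n]=np.sqrt((cv2.Sobel(f,-1,1,0)**2+cv2.Sobel(f,-1,0,1)**2).sum(2))
samp=lambda n,P:map_coordinates(G[n],w2p(n,P)[:,::-1].T,order=1).mean()
def cost(p,n,lo):
    q=[e[0],e[1],a+p[1]]; u=np.linspace(lo,.098,50); k=np.linspace(-.011,.011,20)
    return -sum(samp(n,tr(q,np.c_[u,np.full(50,w+p[0]),np.full(50,zt)])) for w in(-.013,.013))-samp(n,tr(q,np.c_[np.full(20,p[2]),k+p[0],np.full(20,zt)]))
for n,lo in(("scene",.03),("top",.088)):
    for yaw in((None,0) if n=="scene" else (0,)):
        f=(lambda p:cost(p,n,lo)) if yaw is None else (lambda p:cost([p[0],0,p[2]],n,lo))
        rs=[minimize(f,[o,0,.101],method="Nelder-Mead",options=dict(initial_simplex=np.array([[o,-.02,.101],[o+.002,.02,.101],[o,.02,.103],[o-.002,0,.099]]))) for o in(-.001,.003)]
        r=min(rs,key=lambda r:r.fun); print(n,"lat,yaw,tip",r.x.round(4),round(r.fun))
E
python3 held.py
```

```text
t: 25.0
eef_pos: [0.4301, -0.1951, 0.0653]
ee_rot: [-3.136, 0.003, -2.0]
force: [-1.0, -0.9, -0.8]
width: 0.0256
[ 0.43   -0.195   0.0652] [-3.136e+00  3.000e-03 -2.000e+00]
scene lat,yaw,tip [ 0.0095 -0.0847  0.1016] -577
scene lat,yaw,tip [0.0034 0.0174 0.1015] -546
top lat,yaw,tip [ 0.0018 -0.0043  0.1021] -519
```

Run:
```python
from pose import *
from scipy.optimize import minimize
e=np.array([.43,-.195,.0652]); a=-2.0+np.pi/2; zb=e[2]-.0038
S=8
for n,lo in(("scene",.03),("top",.088)):
    f=cv2.imread(f"pics/{n}4.png"); 
    def poly(p,l0=lo):
        V=[(l,w,z) for l in(l0,p[2]) for w in(p[0]-.013,p[0]+.013) for z in(zb,zb+.016)]
        return w2p(n,tr([e[0],e[1],a+p[1]],V))
    q=poly([0,0,.101]); o=np.floor(q.min(0)).astype(int)-4; E_=np.ceil(q.max(0)).astype(int)+5
    h=cv2.resize(f[o[1]:E_[1],o[0]:E_[0]],None,fx=S,fy=S,interpolation=cv2.INTER_LINEAR).astype(float)
    m=(h[...,2]/(h[...,0]+1)>1.35).astype(np.uint8)
    # only consider pixels beyond the cut line u>lo
    yy,xx=np.mgrid[:m.shape[0],:m.shape[1]]; W=p2w(n,np.c_[xx.ravel(),yy.ravel()]/S+o-.5,zb+.016)[:,:2]-e[:2]
    along=(W@[np.cos(a),np.sin(a)]).reshape(m.shape); valid=(along>lo+.006)
    def cost(p):
        r=np.zeros_like(m); hu=cv2.convexHull(((poly(p,lo-.02)-o+.5)*S).astype(np.float32)); cv2.fillConvexPoly(r,np.round(hu*16).astype(int),1,cv2.LINE_8,4)
        return 1-((r&m)&valid).sum()/((r|m)&valid).sum()
    for fix in(0,1):
        g=(lambda p:cost([p[0],0,p[2]])) if fix else cost
        r=min((minimize(g,[0,0,.101],method="Nelder-Mead",options=dict(initial_simplex=np.array([[b,-.03,.1],[b+.003,.03,.1],[b,.03,.104],[b-.003,0,.098]]))) for b in(-.002,.003)),key=lambda r:r.fun)
        print(n,"lat,yaw,tip",r.x.round(4),"latTip",round(r.x[0]+(0 if fix else r.x[1]*.1),4),round(r.fun,3))
    if n=="scene":
        cv2.imwrite("pics/m.png",m*255); b=h.astype(np.uint8).copy()
        hu=cv2.convexHull(((poly([0,0,.1003],.0)-o+.5)*S).astype(np.float32)).round().astype(int); cv2.polylines(b,[hu],True,(0,0,255),1)
        mm=cv2.cvtColor((m&valid)*255,cv2.COLOR_GRAY2BGR).astype(np.uint8); v=np.hstack([b,mm]); k=min(800/v.shape[1],600/v.shape[0]); cv2.imwrite("pics/hold.png",cv2.resize(v,None,fx=k,fy=k))
```

```text
scene lat,yaw,tip [ 0.0014 -0.0038  0.101 ] latTip 0.001 0.023
scene lat,yaw,tip [ 0.0013 -0.0035  0.1009] latTip 0.0013 0.023
top lat,yaw,tip [-0.0048 -0.0912  0.1059] latTip -0.0139 0.445
top lat,yaw,tip [-0.0145 -0.0366  0.1055] latTip -0.0145 0.447
```

```bash
python3 -m jog '[[0.5,1,-1.3,0.0023,0.005,0],[0,0,0,0,0,0],[9,-4.2,0,0,0,0],[9,-4.2,0,0,0,0],[0,0,0,0,0,0],[0,0,0,0,0,0]]'
cat > st.py <<'E'
from h import *
s=status.get_state(); e=np.array(s["eef_pos"]); n=np.array([.416,.909]);d=np.array([.909,-.416])
print("lat rel slot mm",((e[:2]@n-.0034)*1e3).round(2),"tip reader x",((e[:2]@d+.101-.6591)*1e3).round(1),"z centre",(e[2]+.0042)*1e3,"rot",np.round(s["ee_rot"],4),"F",np.round(s["force"],1),"along",(s["force"][:2]@d).round(1),"lat",(s["force"][:2]@n).round(1),"M",np.round(s["moment"],2))
E
python3 st.py
```

```text
t: 25.7
eef_pos: [0.4511, -0.2032, 0.064]
ee_rot: [-3.141, 0.003, -1.999]
force: [0.3, 0.4, -0.6]
width: 0.0255
lat rel slot mm -0.5 tip reader x -63.5 z centre 68.20710010789435 rot [-3.1411e+00  3.0000e-03 -1.9993e+00] F [ 0.3  0.4 -0.6] along 0.1 lat 0.5 M [-0.13  0.21 -0.02]
```

```bash
python3 -m jog '[[4.5,-2,0,0,0,0],[4.5,-2,0,0,0,0],[0,0,0,0,0,0]]'; python3 st.py;  python3 -m jog '[[4.5,-2,0,0,0,0],[0,0,0,0,0,0]]'; python3 st.py
```

```text
t: 26.0
eef_pos: [0.4606, -0.2076, 0.0638]
ee_rot: [3.142, 0.003, -1.999]
force: [0.2, -0.6, -1.1]
width: 0.0255
lat rel slot mm -0.5 tip reader x -53.1 z centre 67.9961214074748 rot [ 3.1416e+00  2.8000e-03 -1.9994e+00] F [ 0.2 -0.6 -1.1] along 0.5 lat -0.5 M [-0.08  0.18 -0.02]
t: 26.2
eef_pos: [0.4655, -0.2098, 0.0638]
ee_rot: [-3.142, 0.003, -1.999]
force: [-0.3, -0.4, 0.4]
width: 0.0258
lat rel slot mm -0.43 tip reader x -47.7 z centre 68.029074456827 rot [-3.1416e+00  2.8000e-03 -1.9994e+00] F [-0.3 -0.4  0.4] along -0.1 lat -0.4 M [-0.03  0.15  0.  ]
```

No contact force; the tip is through the guard. Continue in.

```bash
python3 -m jog '[[6,-2.8,0,0,0,0],[6,-2.8,0,0,0,0],[6,-2.8,0,0,0,0],[0,0,0,0,0,0]]'; python3 st.py;  python3 -m jog '[[6,-2.8,0,0,0,0],[6,-2.8,0,0,0,0],[6,-2.8,0,0,0,0],[0,0,0,0,0,0]]'; python3 st.py
```

```text
t: 26.6
eef_pos: [0.4853, -0.2189, 0.064]
ee_rot: [-3.141, 0.003, -1.999]
force: [-0.1, -0.5, -0.1]
width: 0.0255
lat rel slot mm -0.51 tip reader x -25.9 z centre 68.15682027377464 rot [-3.1412e+00  2.9000e-03 -1.9991e+00] F [-0.1 -0.5 -0.1] along 0.1 lat -0.6 M [-0.04  0.24 -0.  ]
t: 27.0
eef_pos: [0.505, -0.2282, 0.0638]
ee_rot: [-3.141, 0.003, -1.999]
force: [-0.2, -0.4, -0.8]
width: 0.0255
lat rel slot mm -0.75 tip reader x -4.2 z centre 67.95680645495773 rot [-3.1415e+00  2.7000e-03 -1.9992e+00] F [-0.2 -0.4 -0.8] along 0.0 lat -0.4 M [-0.04  0.16  0.  ]
```

```bash
python3 -m jog '[[3.6,-1.2,0,0,0,0],[0,0,0,0,0,0],[0,0,0,0,0,0],[0,0,0,0,0,0],[0,0,0,0,0,0],[0,0,0,0,0,0]]'; python3 st.py
python3 - <<'E'
from h import *
f=eyes.grab_frame("scene"); g=eyes.grab_frame("top")
cv2.imwrite("pics/fin.png",np.hstack([cv2.resize(f[160:240,110:190],(400,400),interpolation=cv2.INTER_CUBIC),cv2.resize(f[130:290,190:390],(400,400),interpolation=cv2.INTER_CUBIC)]))
E
```

```text
t: 27.6
eef_pos: [0.5082, -0.2293, 0.0636]
ee_rot: [3.141, 0.003, -2.0]
force: [0.3, -0.2, -0.5]
width: 0.0257
lat rel slot mm -0.45 tip reader x -0.8 z centre 67.76504479040828 rot [ 3.1409e+00  2.7000e-03 -1.9995e+00] F [ 0.3 -0.2 -0.5] along 0.3 lat -0.1 M [-0.07  0.2  -0.01]
```

View pics/fin.png

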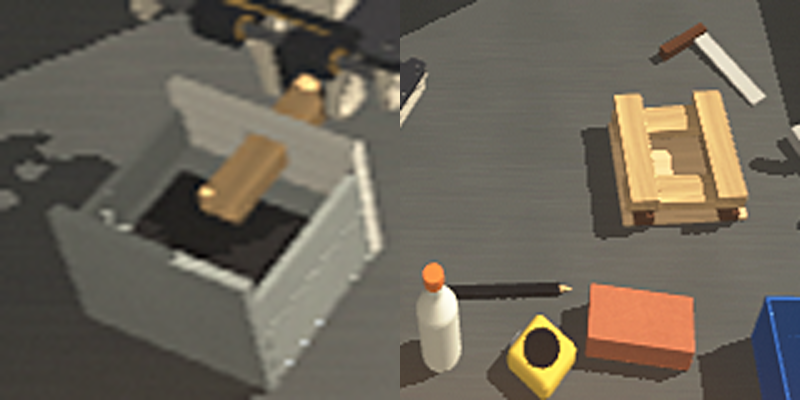

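The test slat passes through the slot and its end (225,200) is over the black plate; the stack stands complete (620–745, 90–225) and the other things are in place. Forces are at noise level, so I hand in.

```bash
python3 -c "
from station import workorder; print(workorder.job_done())"; python3 st.py
```

```text
the job is handed in; nothing more can be done
None
the job is handed in; nothing more can be done
```

The job is done and handed in at about 27.7 s of the 67 s allowed. The reply gave no verdict.

**Stack:** Both wide slats were laid flat, one above each dark bearer, before the test slat was touched. The last picture shows them lying across the laid slats with their ends over the bearer ends.

**Test slat:** It went level through the guard slot and was held at 40 N grip, with no contact force above sensor noise (about 1 N).
- The end is about 1 mm short of reader x = 0, over the black plate.
- The slat's mid-height is 67.8 mm, against 68 mm for the slot centre.
- It sits about 0.5 mm to one side of the estimated slot centre.

**Checks that failed or disagreed:**
- My first pick-up closed above the slat and gripped nothing, because fast moves made the tool drift. Slower moves with corrections fixed it, and nothing was disturbed.
- My position estimates for the slot differed by about 2 mm between the two cameras. An edge-based check of the held slat was ambiguous, and so was the top-camera outline fit. I went by the clean outline fit from the scene camera, and the contact-free insertion agreed with it.
- The other bench items in the last picture (bottle, pencil, tape measure, offcut, try square) look unmoved. The plane and screwdriver were not fully in that crop, but the arm never worked near them after leaving its start position.

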